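# Reset the battery tester's safety interlock with its key

### The job

Take the red key from the key stand, push it fully home into the lock on the grey interlock box, turn it clockwise to its stop, turn it back home and pull it out without forcing it at any point. Then put the red key back, fully down, in the place in the stand that it came from, leaving the other two keys and everything else on the bench as they are.

Things in the scene. Friction and masses are not known exactly. Their poses are not given: they have to be found in the camera images.
- key_red: Red key, loose, about 60 g, standing shank down in the stand. Origin on the shank's axis at its tip; z up the key, x towards the lug. Round steel shank, 10 mm diameter, 28 mm long, nose tapered to 7 mm over the lowest 2 mm; collar of 24 mm diameter from 28 to 32 mm above the tip; then the flat red plastic bow from 32 to 72 mm.
- red_bow (a point): Point on the red key's axis in its bow, 56 mm above the tip, axes as the key's. The bow is 30 mm wide (x) and 9 mm thick (y): grip it from above across its thickness, fingertips clear of the collar that lies 24 mm below this point.
- red_lug (a point): Centre of the red key's lug, 7.5 mm from the axis towards the key's +x and 9.5 mm above the tip. The lug is 4 mm wide (y), 5 mm high (from 7 to 12 mm above the tip) and reaches 10 mm from the key's axis.
- keystand: Key stand, a fixed dark block 164 mm long (x), 56 mm wide (y), 40 mm high; origin under its centre on the bench. Key axes at x = -52, 0 and 52 mm, y = 0. Pockets 34 mm deep, 16 mm wide in y, in x from 8 mm behind to 13 mm ahead of the key's axis. A key stands with its x along the stand's x, collar on the block, tip 12 mm above the bench.
- key_blue: Key of the same make with a blue bow in another place of the stand; leave it alone. Origin at its tip.
- key_yellow: Key of the same make with a yellow bow in another place of the stand; leave it alone. Origin at its tip.
- station: Interlock box, fixed: grey enclosure 150 mm (x) by 190 mm (y) by 75 mm high, origin under its centre on the bench. Two pilot lamps 15 mm high stand on its lid, 55 mm to the -y side. The lock stands on the lid, nominally 35 mm to the +y side. Never let the key bear on box or lock with more than 40 N.
- keyhole (a point): Fixed point of the box, 89 mm above the bench, axes as the box's: nominal keyhole centre, level with the lock's top face (steel head 40 mm across, 14 mm thick). The lock's flange is screwed on through slotted holes: the true keyhole is rigid but lies up to 10 mm off this point either way along the box's y (not along x), unmeasured. Find it by feel or by eye. It is round, 12 mm across.
- notch (a point): Fixed point of the box, 9 mm from keyhole towards the box's +x: nominal place of the keyhole's notch for the lug, 6.8 mm wide, reaching 12 mm from the hole's centre. The head may be twisted up to 0.3 rad either way from this, unmeasured, its notch and stops with it. With its lug over the notch the key goes in; fully home its collar is on the head, tip 28 mm below the face.
- lockrotor (a joint): Rotor in the lock, turned by the lug, rad: 0 home (a stop), clockwise from above to the stop at 1.22. Friction 0.04 N m; it stays where left; play to the lug 0.1 rad either way; torque arm 9 mm (0.1 N m: 11 N at the lug, as much again on the shank). Off home the lug is held under the head (2 mm play). A white pointer on the head turns with it; white mark: home, green: stop.
- screwdriver: Loose screwdriver lying on the bench by the keyboard; leave it. Origin at its underside.
- multimeter: Loose yellow multimeter, 160 x 80 x 34 mm, at the back of the bench; leave it. Origin under its centre.
- plugblock: Loose white plug block with brass blades, 50 x 70 x 30 mm, at the back of the bench; leave it. Origin under its centre.
- celltray: Blue tray of battery cells, 120 x 170 x 30 mm, at the back of the bench; leave it. Origin under its centre.
- tapereel: Orange reel of tape, 70 mm across, 20 mm high, on the bench; leave it. Origin under its centre.

How it is judged:
By the outcome, as a careful person would: the job done as asked, in the order asked, and still so for the second after the job is handed in, with the robot touching nothing.
It also fails if it takes over 72 s, if anything falls off the work surface, if the arm or the gripper's body presses on something with over 40 N, if the wrist force passes 120 N, or if a joint passes its speed limit or range.

### The arm

A 6-joint arm with a two-finger parallel gripper is mounted at the origin on the work surface. World frame = base frame: x ahead of the robot, y to its left, z up, the work surface at z = 0. Lengths are in mm, angles in rad, forces in N, time in s.
With the tool pointing down it reaches from about 275 to 1000 mm from the base axis. Payload 8.4 kg.
Tool frame: the origin (TCP) lies at the very end of the fingers, on their centre line; the grasp point (between the pads) lies 19 mm behind it; z points along the fingers, y is the direction in which the jaws open and shut (so a half turn about z gives the same grasp; the last joint's range is limited). The gripper opens to 85 mm and grips with 20 to 120 N. Pads are 22 mm wide; open, the fingers measure 114 mm over their backs; the gripper's body (76 mm by 85 mm) begins 54 mm behind the grasp point. The pads swing forward as they close: fully open they stand 13 mm farther back than shut.
Start: joints at [-1.115, 0.353, 1.633, -0, 1.155, -0.002], TCP at [276.234, -560.645, 231.281] pointing down, gripper open.
Joint ranges: [-2.63, 2.63], [-0.92, 2.1], [0.06, 2.66], [-1.3, 4.44], [0, 2.69], [-3.02, 3.02]. Speed limits (rad/s): [2.22, 2.22, 2.79, 3.14, 3.14, 3.14].

### API

Orientations are given as [roll, pitch, yaw] about the fixed x, y, z axes, in that order (R = Rz(yaw) Ry(pitch) Rx(roll)).
In Python, from rig import sense, grab_frame, get_calibration, sign_off, boxes_of, trace gives the robot as it stands.
- The arm moves only by the tool servo_tool, never from a script. Its argument "rows" is a list of rows, each a list of 3 entries, a list of its own where there are three numbers: the finger opening in mm, from 0 to 85.4, then the shift along the tool's x, y, z in mm, then the turn, a rotation vector about the tool's x, y, z in degrees. A call has 1 to 8 rows; each row shifts and turns the commanded pose from where the row before left it, along the tool's axes as they then stand; what a row does not reach is not made up. A row lasts 1/8 s, in which the tool goes at most 62.5 mm and 10.7 degrees, less where a joint would pass 70% of its speed; a pose out of reach is approached as far as the arm can. A call is refused whole if a number of a shift passes 62.5 or a number of a turn 10.7, either way. A call with a gripper value outside its range is refused whole. The fingers move at their own pace and stop on an object; "force" is the grip in N (left out, the last holds). Time passes only in rows, so rows that do not move let the fingers close. It gives the time, the measured TCP pose, the force and the opening at its end, in the units of the state.
- sense(): the state, without advancing time (a new reading comes with each control period).
- grab_frame(name): name is "scene" or "top"; returns the picture (384x512x3 uint8, blue, green, red); there is no depth.
- get_calibration(name): a dict with "intrinsics" (3x3 intrinsics, pixels), "world_to_cam" (4x4, takes a point from world to camera coordinates). Camera axes: x right, y down, z forward; pixel columns grow to the right and rows downward; lengths in mm; the calibration is good to about 2 mm. A picture is of the moment at which its call begins. get_calibration takes no time and is no camera call.
- sign_off(): hands the job in, once; it reports no verdict.
Trained networks look in the newest picture that a camera, given by its name, has taken for a name from the list of things; names that differ only in an ending like _2 or _b are one class to them, and where a whole thing is asked for, a point or a joint stands for the part that bears it (a point fixed in the world has none). Each returns a list of dicts, best first, with "conf" (0 to 1); they miss things now and then, are a little off and sometimes report something else, mostly with a low value. They report only what shows in the picture. A call takes as long as a camera call.
- boxes_of(camera, thing): "centre" ([x, y, z] in mm, in the coordinates of the camera as it stood for that picture, good to about 4 mm: the middle of the surface that is visible of it).
- trace(camera, thing): "mask" (384x512 bool, what is visible of it).
The state is a dict: "clock": time; "qpos": joint angles; "qvel": joint speeds; "joint_efforts": joint torques, N m; "eef_pos": TCP position; "tcp_rot": TCP orientation; "contact_force": force on the tool from outside, world axes, zero at the start; "wrist_torque": the same for the moment, N m; "opening": opening from 0.0 (shut) to 1.0 (fully open).
Only numpy, scipy, OpenCV 4.12 (cv2) and the standard library are available. Lean on these libraries where they do the work, as an engineer would, in place of code of your own. Each camera call takes 0.05 s, during which the arm holds its last target. There are 200 camera calls.

## Working session

There is one attempt and no reset: what is moved stays moved. The work goes in short steps, Python scripts to look and compute and a tool call to move; the robot and the scene stay as the last step left them, time stands still between calls to the robot, and variables do not carry over. Pictures are saved under pics/ and viewed, about 8 in all and at most 12, crops included, and the job is handed in when it is done.

Besides the shell and the picture viewer there is one more tool, called after "Request:" as name(argument=value, ...), one argument or row to a line, values as JSON. servo_tool: Moves the arm, as the interface text tells. Its arguments: {"type":"object","properties":{"rows":{"type":"array","items":{"type":"array"}},"force":{"type":"number"}},"required":["rows"]}

```bash
ls; mkdir -p pics; cat > h.py <<'E'
import numpy as np, cv2
from rig import *
def cam2w(cam,p):
    T=np.array(get_calibration(cam)["world_to_cam"]); return (np.linalg.inv(T)@np.r_[p,1])[:3]
def proj(cam,P):
    c=get_calibration(cam);T=np.array(c["world_to_cam"]);K=np.array(c["intrinsics"])
    q=(T@np.c_[P,np.ones(len(P))].T)[:3]; q=K@q; return (q[:2]/q[2]).T
def ray(cam,uv,z):
    "pixels -> world at height z"
    c=get_calibration(cam);T=np.linalg.inv(np.array(c["world_to_cam"]));K=np.array(c["intrinsics"])
    uv=np.atleast_2d(uv); d=(T[:3,:3]@np.linalg.inv(K)@np.c_[uv,np.ones(len(uv))].T).T; o=T[:3,3]
    return o+d*((z-o[2])/d[:,2])[:,None]
E
python3 - <<'E'
from h import *
np.set_printoptions(precision=1,suppress=True)
for c in("scene","top"):
    f=grab_frame(c); cv2.imwrite(f"pics/{c}0.png",f)
    T=np.linalg.inv(np.array(get_calibration(c)["world_to_cam"]));print(c,T[:3,3],T[:3,2],get_calibration(c)["intrinsics"][0])
    for n in("key_red","keystand","station","key_blue","key_yellow"):
        print(n,[(round(b["conf"],2),cam2w(c,b["centre"])) for b in boxes_of(c,n)[:3]])
s=sense();print(s["clock"],s["eef_pos"],s["tcp_rot"],s["contact_force"],s["opening"])
E
```

```text
pics
scene [1302.9  277.2 1217.6] [-0.5 -0.3 -0.8] [486.4   0.  261.1]
key_red [(0.36, array([531.8, 214.1,  34.4]))]
keystand [(0.93, array([529.8, 217.1,  35.2])), (0.54, array([ 568.9, -177.1,   75.4]))]
station [(0.71, array([ 568.9, -176.5,   73.7]))]
key_blue [(0.51, array([491.1, 255.3,  63.5]))]
key_yellow []
top [ 511.9  -81.2 1191.3] [ 0.1 -0.  -1. ] [360.6   0.  256.4]
key_red [(0.58, array([540.9, 164.1,  79.3])), (0.49, array([ 666.6, -411.4,   20.6]))]
keystand [(0.55, array([517.2, 208. ,  40.3])), (0.49, array([ 539.5, -191.7,   74.8]))]
station []
key_blue [(0.57, array([487. , 255.6,  71.4]))]
key_yellow [(0.6, array([512.4, 208.5,  77. ]))]
0.6 [ 276.2 -560.6  231.3] [ 3.1 -0.   0.5] [ 0.7 -0.7 -0. ] 0.99884137049647
```

```bash
python3 - <<'E'
import cv2,numpy as np
a=cv2.imread("pics/scene0.png");b=cv2.imread("pics/top0.png")
cv2.imwrite("pics/both.png",cv2.resize(np.vstack([a,b]),(800,1200))[:600]);
cv2.imwrite("pics/s0.png",cv2.resize(a,(800,600),interpolation=cv2.INTER_CUBIC));cv2.imwrite("pics/t0.png",cv2.resize(b,(800,600),interpolation=cv2.INTER_CUBIC))
E
```

```text
(no output)
```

View pics/s0.png

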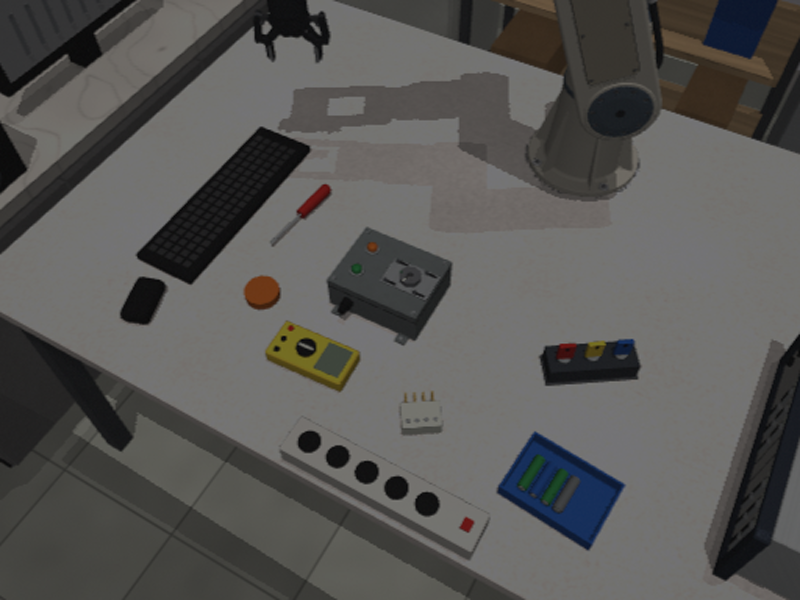

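View pics/t0.png

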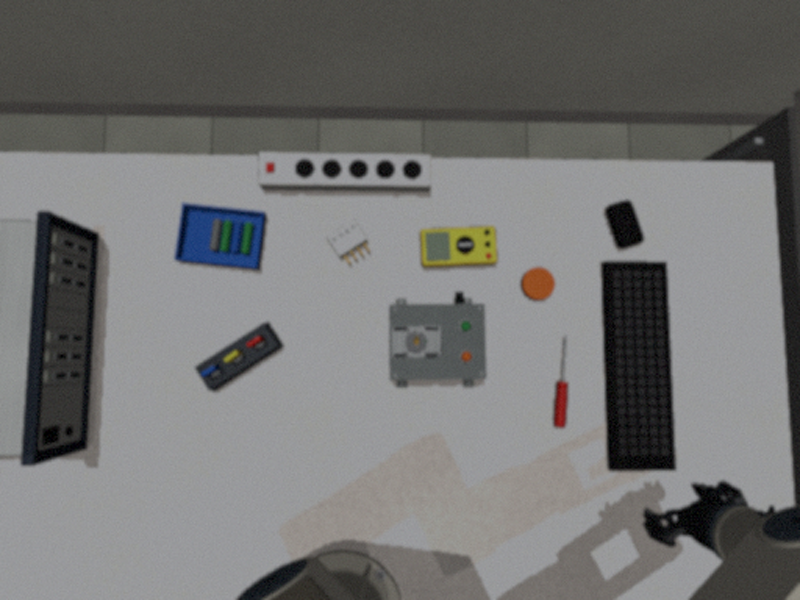

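```bash
cat > fit.py <<'E'
from h import *
from scipy.optimize import minimize
np.set_printoptions(precision=2,suppress=True)
def box(p,L,W,H):
    x,y,a=p;c,s=np.cos(a),np.sin(a)
    return np.array([[x+c*u*L/2-s*v*W/2,y+s*u*L/2+c*v*W/2,z] for u in(-1,1) for v in(-1,1) for z in(0,H)])
def sil(cam,P):
    q=proj(cam,P); h=cv2.convexHull(q.astype(np.float32))
    m=np.zeros((1536,2048),np.uint8); cv2.fillConvexPoly(m,np.round((h+.5)*4*16).astype(np.int32),255,shift=4)
    return cv2.resize(m,(512,384),interpolation=cv2.INTER_AREA)/255.
def fit(masks,p0,L,W,H):
    def cost(q):
        p=p0+q*np.array([1,1,.01])
        return sum(np.abs(sil(c,box(p,L,W,H))-m).sum() for c,m in masks.items())
    r=minimize(cost,np.zeros(3),method="Nelder-Mead",options=dict(initial_simplex=np.array([[0,0,0],[10,0,0],[0,10,0],[0,0,10]])-3.,xatol=.02,fatol=.5))
    return p0+r.x*np.array([1,1,.01]),r.fun
E
python3 - <<'E'
from fit import *
fr={c:np.mean([grab_frame(c).astype(float) for _ in range(4)],0) for c in("scene","top")}
np.savez("fr.npz",**fr)
M={}
for n,dims,p0 in(("station",(150,190,75),(540,-175,0)),("keystand",(164,56,40),(515,208,-.9))):
    ms={}
    for c in("scene","top"):
        t=trace(c,n); print(n,c,[(round(k["conf"],2),k["mask"].sum(),np.argwhere(k["mask"]).mean(0)) for k in t])
        for k in t:
            uv=np.argwhere(k["mask"]).mean(0)[::-1]
            if np.linalg.norm(uv-proj(c,np.array([[p0[0],p0[1],dims[2]*.7]]))[0])<15: ms[c]=k["mask"].astype(float);break
    for c in ms: print(c,fit({c:ms[c]},np.array(p0),*dims))
    if len(ms)==2: print("both",fit(ms,np.array(p0),*dims))
    M.update({n+c:m for c,m in ms.items()})
np.savez("masks.npz",**M)
ims=[]
for c in fr:
    for p in((550,-165,80),(515,208,40)):
        u=proj(c,np.array([p]))[0].round().astype(int); print(c,u)
        k=cv2.resize(fr[c][u[1]-32:u[1]+32,u[0]-42:u[0]+42],(400,300),interpolation=cv2.INTER_CUBIC); ims.append(np.clip(k*1.8,0,255))
cv2.imwrite("pics/c1.png",np.vstack([np.hstack(ims[:2]),np.hstack(ims[2:])]))
E
```

```text
station scene [(0.81, np.int64(3748), array([181.42, 249.33]))]
station top [(0.68, np.int64(3152), array([217.73, 279.75]))]
scene (array([ 543.16, -188.25,    0.01]), np.float64(149.4823529411765))
top (array([ 544.97, -189.7 ,    0.01]), np.float64(201.04313725490198))
both (array([ 544.16, -189.02,    0.  ]), np.float64(381.0352941176471))
keystand scene [(0.67, np.int64(1169), array([234.24, 376.51]))]
keystand top [(0.88, np.int64(853), array([227.66, 153.66])), (0.65, np.int64(3168), array([217.6 , 279.68]))]
scene (array([517.93, 216.29,  -1.  ]), np.float64(381.59999999999997))
top (array([514.82, 210.51,  -1.  ]), np.float64(255.68235294117645))
both (array([515.92, 213.5 ,  -1.  ]), np.float64(763.0))
scene [255 176]
scene [376 227]
top [272 216]
top [153 227][ WARN:0@16.395] global loadsave.cpp:1063 imwrite_ Unsupported depth image for selected encoder is fallbacked to CV_8U.
```

View pics/c1.png

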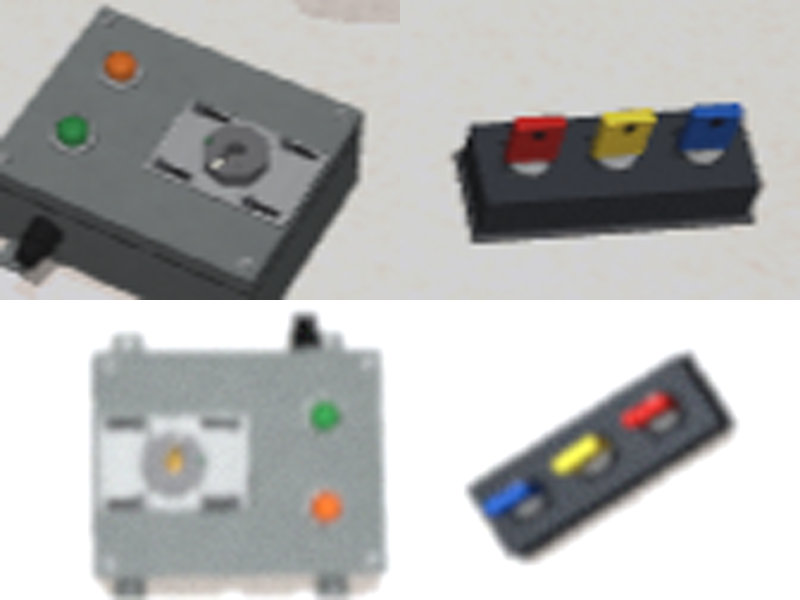

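```bash
cat > rect.py <<'E'
from fit import *
fr=np.load("fr.npz")
def rect(cam,img,cx,cy,z,half=40,s=8):
    # image: right=+x world?, rows: +y up ; s px/mm
    n=int(2*half*s); g=np.array([[cx-half,cy+half,z],[cx+half,cy+half,z],[cx+half,cy-half,z],[cx-half,cy-half,z]])
    H=cv2.getPerspectiveTransform(proj(cam,g).astype(np.float32),np.float32([[0,0],[n,0],[n,n],[0,n]]))
    return cv2.warpPerspective(img.astype(np.float32),H,(n,n),flags=cv2.INTER_CUBIC)
E
python3 - <<'E'
from rect import *
ims=[]
for c in("scene","top"):
    k=rect(c,fr[c],544,-154,89,33.3,6); k=np.clip(k*(2.2 if c=="scene" else 1.6),0,255)
    for i in range(0,400,60): k[::,i]*=.8;k[i]*=.8
    ims.append(k)
cv2.imwrite("pics/r1.png",np.hstack(ims).astype(np.uint8))
# bows
def bows(p,i):
    x,y,a=p;d=np.array([np.cos(a),np.sin(a)])*i*52
    b=box((x+d[0],y+d[1],a),30,9,84); b[b[:,2]==0,2]=44; return b
# order along blue->red axis yaw~-1
seg={}
for c in fr:
    f=fr[c]; hsv=cv2.cvtColor(f.astype(np.uint8),cv2.COLOR_BGR2HSV); m0=np.zeros((384,512),np.uint8)
    u=proj(c,np.array([[515,208,50]]))[0].astype(int); m0[u[1]-32:u[1]+32,u[0]-42:u[0]+42]=1
    h,s,v=hsv[...,0].astype(int),hsv[...,1],hsv[...,2]
    sat=(s>110)&(v>45)&(m0>0)
    seg[c]=[sat&(abs(h-115)<15),sat&(h>15)&(h<40),sat&((h<12)|(h>170))]
    print(c,[int(k.sum()) for k in seg[c]],[np.argwhere(k).mean(0)[::-1] for k in seg[c]])
for cs in(["scene"],["top"],["scene","top"]):
    def cost(q):
        p=np.array([515,210,-1])+q*np.array([1,1,.01])
        return sum(np.abs(sil(c,bows(p,i))-seg[c][i+1]).sum() for c in cs for i in(-1,0,1))
    r=minimize(cost,np.zeros(3),method="Nelder-Mead",options=dict(initial_simplex=np.array([[0,0,0],[10,0,0],[0,10,0],[0,0,10]])-3.))
    p=np.array([515,210,-1])+r.x*np.array([1,1,.01]); print(cs,p,r.fun,"red",p[:2]+52*np.array([np.cos(p[2]),np.sin(p[2])]))
E
```

```text
scene [88, 104, 94] [array([399.15, 221.68]), array([380.69, 222.92]), array([362.05, 224.16])]
top [48, 52, 46] [array([133.06, 236.94]), array([148.12, 227.52]), array([162.41, 218.15])]
['scene'] [513.69 215.77  -0.98] 93.96470588235294 red [542.6  172.54]
['top'] [514.35 216.    -0.99] 41.4078431372549 red [542.97 172.58]
['scene', 'top'] [514.21 216.03  -0.99] 135.9921568627451 red [542.88 172.65]
```

View pics/r1.png

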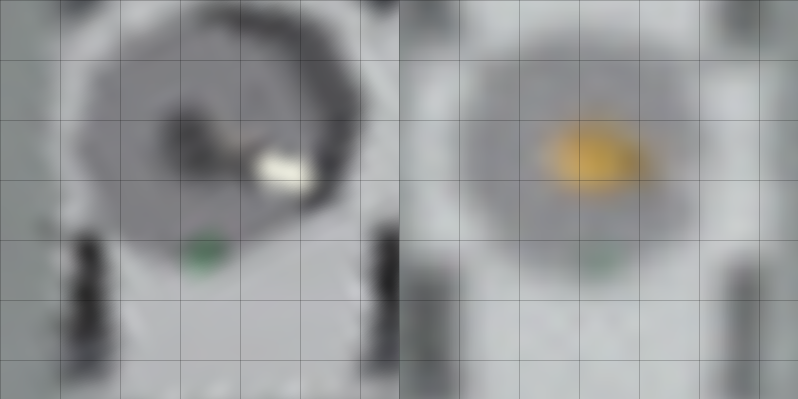

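```bash
cat > plan.py <<'E'
import sys,json,numpy as np
from scipy.spatial.transform import Rotation as R
from rig import sense
def plan(x,y,z,yaw,n=None,op=60,dec=1):
    s=sense(); p=np.array(s["eef_pos"]); R0=R.from_euler("xyz",s["tcp_rot"]); T=R.from_euler("xyz",[np.pi,0,yaw])
    # total yaw, direct way
    rv=(R0.inv()*T).as_rotvec(degrees=True); g=np.array([x,y,z])
    if n is None: n=int(max(1,np.ceil(np.abs(rv).max()/10.5),np.ceil(np.linalg.norm(g-p)/58)))
    rows=[]; cp,cr=p.copy(),R0
    for i in range(1,n+1):
        tp=p+(g-p)*i/n; tr=R0*R.from_rotvec(rv*i/n,degrees=True)
        d=np.round(cr.inv().apply(tp-cp),dec); t=np.round((cr.inv()*tr).as_rotvec(degrees=True),1)
        cp=cp+cr.apply(d); cr=cr*R.from_rotvec(t,degrees=True); rows.append([op,(d+0).tolist(),(t+0).tolist()])
    print(n,json.dumps(rows)); print(p.round(1),np.round(s["tcp_rot"],3),"q",np.round(s["qpos"],2),"clk",s["clock"],"F",np.round(s["contact_force"],1),"op",round(s["opening"]*85.4,1))
if __name__=="__main__":
    a=[float(v) for v in sys.argv[1:]]; plan(*a[:4],n=int(a[4]) if len(a)>4 and a[4] else None,op=a[5] if len(a)>5 else 60,dec=int(a[6]) if len(a)>6 else 1)
E
python3 plan.py 543 172.6 160 2.15 16 45 0
```

```text
16 [[45.0, [35.0, -34.0, 4.0], [0.0, 0.0, -6.1]], [45.0, [39.0, -30.0, 5.0], [0.0, 0.0, -6.0]], [45.0, [41.0, -25.0, 4.0], [0.0, 0.0, -6.1]], [45.0, [44.0, -21.0, 5.0], [0.0, 0.0, -6.0]], [45.0, [46.0, -17.0, 4.0], [0.0, 0.0, -6.1]], [45.0, [48.0, -11.0, 5.0], [0.0, 0.0, -6.1]], [45.0, [48.0, -6.0, 4.0], [0.0, 0.0, -6.0]], [45.0, [49.0, -1.0, 5.0], [0.0, 0.0, -6.1]], [45.0, [48.0, 4.0, 4.0], [0.0, 0.0, -6.0]], [45.0, [48.0, 9.0, 5.0], [0.0, 0.0, -6.1]], [45.0, [47.0, 14.0, 4.0], [0.0, 0.0, -6.1]], [45.0, [45.0, 19.0, 4.0], [0.0, 0.0, -6.0]], [45.0, [43.0, 23.0, 5.0], [0.0, 0.0, -6.1]], [45.0, [39.0, 28.0, 4.0], [0.0, 0.0, -6.0]], [45.0, [37.0, 32.0, 5.0], [0.0, 0.0, -6.1]], [45.0, [33.0, 36.0, 4.0], [0.0, 0.0, -6.1]]]
[ 276.2 -560.6  231.3] [-3.142  0.     0.458] q [-1.12  0.35  1.63 -0.    1.16 -0.  ] clk 1.2 F [-0.  -0.9  0.6] op 85.6
```

Request:
servo_tool(
  rows=[
    [45,[35,-34,0],[0,0,-6]],
    [45,[39,-30,0],[0,0,-6]],
    [45,[41,-25,0],[0,0,-6]],
    [45,[44,-21,0],[0,0,-6]],
    [45,[46,-17,0],[0,0,-6]],
    [45,[48,-11,0],[0,0,-6]],
    [45,[48,-6,0],[0,0,-6]],
    [45,[49,-1,0],[0,0,-6]],
  ],
)

```text
clock: 2.2
eef_pos: [411.9, -193.0, 231.6]
tcp_rot: [3.141, 0.0, 1.299]
contact_force: [1.2, 0.2, -0.6]
opening: 0.523
```

Request:
servo_tool(
  rows=[
    [45,[48,4,4],[0,0,-6]],
    [45,[48,9,6],[0,0,-6]],
    [45,[47,14,8],[0,0,-6]],
    [45,[45,19,10],[0,0,-6]],
    [45,[43,23,10],[0,0,-6]],
    [45,[39,28,10],[0,0,-6]],
    [45,[37,32,10],[0,0,-6]],
    [45,[33,36,10],[0,0,-6]],
  ],
)

```text
clock: 3.2
eef_pos: [549.2, 171.7, 163.1]
tcp_rot: [3.141, 0.0, 2.137]
contact_force: [0.6, -1.0, 0.4]
opening: 0.524
```

```bash
python3 plan.py 543 172.6 110 2.15 3 45
```

```text
3 [[45.0, [1.4, -1.6, 17.7], [0.0, 0.0, -0.2]], [45.0, [1.3, -1.6, 17.7], [0.0, 0.0, -0.3]], [45.0, [1.4, -1.6, 17.7], [0.0, 0.0, -0.2]]]
[549.2 171.7 163.1] [3.141 0.    2.137] q [ 0.3   0.35  1.8  -0.    0.99 -0.27] clk 3.2 F [ 0.6 -1.   0.4] op 44.8
```

Request:
servo_tool(
  rows=[
    [45,[1.4,-1.6,18],[0,0,-0.2]],
    [45,[1.3,-1.6,18],[0,0,-0.3]],
    [45,[1.4,-1.6,18],[0,0,-0.2]],
    [45,[0,0,20],[0,0,0]],
    [45,[0,0,20],[0,0,0]],
    [45,[0,0,14],[0,0,0]],
    [45,[0,0,5],[0,0,0]],
    [45,[0,0,0],[0,0,0]],
  ],
)

```text
clock: 4.2
eef_pos: [542.5, 170.9, 50.3]
tcp_rot: [-3.141, -0.0, 2.146]
contact_force: [-0.8, -0.1, -0.1]
opening: 0.522
```

```bash
python3 - <<'E'
from rect import *
import subprocess
fs={c:np.mean([grab_frame(c).astype(float) for _ in range(2)],0) for c in("scene","top")}
ims=[]
for c in fs:
    u=proj(c,np.array([[543,172,60]]))[0].round().astype(int)
    ims.append(np.clip(1.8*cv2.resize(fs[c][u[1]-24:u[1]+24,u[0]-32:u[0]+32],(400,300),interpolation=cv2.INTER_CUBIC),0,255))
cv2.imwrite("pics/g1.png",np.hstack(ims).astype(np.uint8))
E
python3 plan.py 543 172.6 50 2.15 1 45
```

```text
1 [[45.0, [1.3, 0.9, 0.9], [0.1, 0.0, -0.3]]]
[542.9 171.1  50.9] [3.14  0.    2.146] q [ 0.3   0.5   1.89 -0.    0.76 -0.27] clk 4.4 F [-0.5 -0.1  0.1] op 44.9
```

View pics/g1.png

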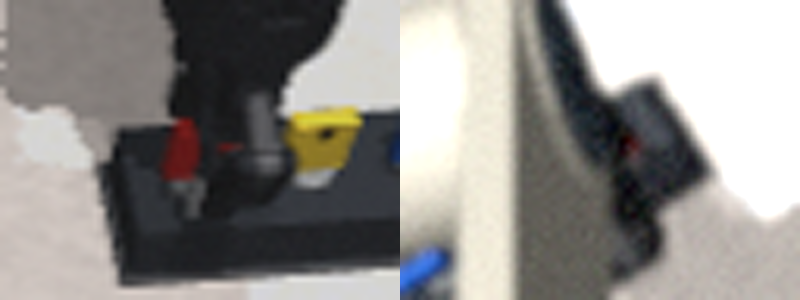

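Request:
servo_tool(
  rows=[
    [45,[1.2,0.8,0.5],[0,0,0]],
    [20,[0,0,0],[0,0,0]],
    [14,[0,0,0],[0,0,0]],
    [10,[0,0,0],[0,0,0]],
    [5,[0,0,0],[0,0,0]],
    [5,[0,0,0],[0,0,0]],
  ],
  force=40,
)

```text
clock: 5.15
eef_pos: [542.5, 172.4, 49.9]
tcp_rot: [3.141, -0.0, 2.146]
contact_force: [-1.1, 0.6, 1.7]
opening: 0.101
```

```bash
python3 plan.py 543 172.6 50 2.15 1 5; python3 -c "
from rig import sense;print(sense()['wrist_torque'])"
```

```text
1 [[5.0, [-0.1, 0.5, -0.1], [0.0, 0.0, -0.3]]]
[542.5 172.4  49.9] [ 3.141 -0.     2.146] q [ 0.3   0.5   1.88  0.    0.76 -0.27] clk 5.15 F [-1.1  0.6  1.7] op 8.6
[-0.04033499  0.10197146 -0.03512657]
```

Request:
servo_tool(
  rows=[
    [5,[0,0,-2],[0,0,0]],
    [5,[0,0,-5],[0,0,0]],
    [5,[0,0,-10],[0,0,0]],
    [5,[0,0,-15],[0,0,0]],
    [5,[0,0,-30],[0,0,0]],
    [5,[0,0,-50],[0,0,0]],
    [5,[0,0,-50],[0,0,0]],
    [5,[0,0,-40],[0,0,0]],
  ],
  force=60,
)

```text
clock: 6.15
eef_pos: [542.8, 172.4, 255.2]
tcp_rot: [3.139, 0.001, 2.146]
contact_force: [0.6, 0.6, -0.4]
opening: 0.093
```

```bash
python3 - <<'E'
from rect import *
fs={c:np.mean([grab_frame(c).astype(float) for _ in range(5)],0) for c in("scene","top")}
np.savez("fr2.npz",**fs)
s=sense();p=s["eef_pos"];ims=[];print(s["clock"],p,s["contact_force"],s["opening"]*85.4)
for c,q in(("scene",[p[0],p[1],p[2]-20]),("scene",[543,172,40])):
    u=proj(c,np.array([q]))[0].round().astype(int);print(u)
    ims.append(np.clip(1.6*cv2.resize(fs[c][u[1]-24:u[1]+24,u[0]-24:u[0]+24],(400,400),interpolation=cv2.INTER_CUBIC),0,255))
cv2.imwrite("pics/k1.png",np.hstack(ims).astype(np.uint8))
# predicted pixels: axis tip, lug tip both ways
for sgn in(1,-1):
    d=np.array([np.cos(2.146),np.sin(2.146),0])*sgn; b=np.array([p[0],p[1],p[2]-38])
    print(sgn,proj("scene",np.array([b+[0,0,9.5]+10*d,b,b+[0,0,28]])))
E
```

```text
6.65 [541.92 172.18 250.66] [-0.19 -0.28 -0.51] 8.16119623786963
[373 189]
[360 229]
1 [[376.23 190.56]
 [371.62 192.99]
 [373.65 186.45]]
-1 [[368.38 191.04]
 [371.62 192.99]
 [373.65 186.45]]
```

View pics/k1.png

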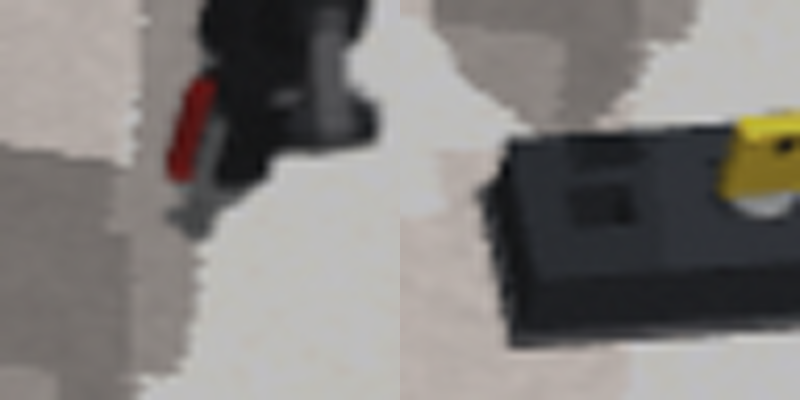

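```bash
python3 plan.py 620 -120 270 2.146 6 5 0
```

```text
6 [[5.0, [-48.0, -16.0, -3.0], [0.0, 0.0, 0.0]], [5.0, [-48.0, -15.0, -3.0], [0.0, 0.0, 0.0]], [5.0, [-48.0, -16.0, -4.0], [-0.1, 0.0, 0.0]], [5.0, [-48.0, -15.0, -3.0], [0.0, 0.0, 0.0]], [5.0, [-48.0, -16.0, -3.0], [0.0, 0.0, 0.0]], [5.0, [-48.0, -15.0, -3.0], [0.0, 0.0, 0.0]]]
[541.9 172.2 250.7] [-3.140e+00 -1.000e-03  2.146e+00] q [ 0.3   0.25  1.73 -0.    1.16 -0.27] clk 6.65 F [-0.2 -0.3 -0.5] op 8.2
```

Request:
servo_tool(
  rows=[
    [5,[-48,-16,-3],[0,0,0]],
    [5,[-48,-15,-3],[0,0,0]],
    [5,[-48,-16,-4],[0,0,0]],
    [5,[-48,-15,-3],[0,0,0]],
    [5,[-48,-16,-3],[0,0,0]],
    [5,[-48,-15,-3],[0,0,0]],
    [5,[0,0,0],[0,0,0]],
  ],
)

```text
clock: 7.52
eef_pos: [621.4, -123.1, 270.0]
tcp_rot: [-3.141, 0.0, 2.142]
contact_force: [0.7, 0.7, 0.0]
opening: 0.097
```

```bash
python3 - <<'E'
from rect import *
f=np.mean([grab_frame("scene").astype(float) for _ in range(6)],0)
g=np.load("fr2.npz")["scene"]
s=sense();p=s["eef_pos"];ims=[];print(s["clock"],p,s["tcp_rot"])
u=proj("scene",np.array([[p[0],p[1],p[2]-25]]))[0].round().astype(int)
ims.append(np.clip(1.6*cv2.resize(f[u[1]-16:u[1]+16,u[0]-16:u[0]+16],(400,400),interpolation=cv2.INTER_CUBIC),0,255))
for sgn in(1,-1):
    d=np.array([np.cos(2.146),np.sin(2.146),0])*sgn; b=np.array([p[0],p[1],p[2]-38])
    print(sgn,(proj("scene",np.array([b+[0,0,9.5]+10*d,b,b+[0,0,28]]))-u+16.5)*12.5)
# stand top rectified at z=40 in the lifted picture, aligned with stand x
k=rect("scene",g,543,172.5,40,25,8)
M=cv2.getRotationMatrix2D((200,200),-np.degrees(-(-0.99))*-1*-1,1)
M=cv2.getRotationMatrix2D((200,200),np.degrees(0.99),1) # bring dir -0.99 to +x
ims.append(np.clip(2.5*cv2.warpAffine(k,M,(400,400)),0,255))
cv2.imwrite("pics/k2.png",np.hstack(ims).astype(np.uint8))
E
```

```text
7.825 [ 620.72 -118.69  270.62] [-3.14 -0.    2.15]
1 [[257.51 215.73]
 [209.65 247.41]
 [207.94 161.28]]
-1 [[160.61 221.34]
 [209.65 247.41]
 [207.94 161.28]]
```

View pics/k2.png

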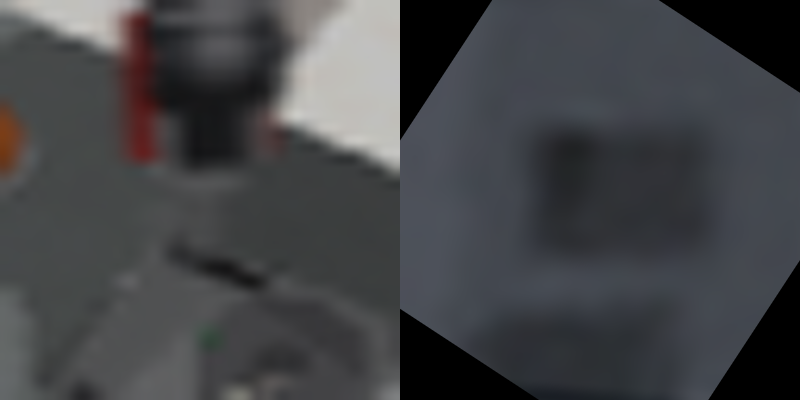

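```bash
python3 plan.py 543 -145.3 150 2.88 6 5 0
```

```text
6 [[5.0, [3.0, -13.0, 20.0], [0.0, 0.0, -7.0]], [5.0, [5.0, -13.0, 20.0], [0.0, 0.0, -7.0]], [5.0, [7.0, -12.0, 20.0], [0.0, 0.0, -7.0]], [5.0, [8.0, -11.0, 20.0], [0.0, 0.0, -7.0]], [5.0, [9.0, -10.0, 21.0], [0.0, 0.0, -7.0]], [5.0, [10.0, -9.0, 20.0], [0.0, 0.0, -7.0]]]
[ 620.7 -118.7  270.6] [-3.141 -0.     2.147] q [-0.19  0.33  1.58  0.    1.24 -0.77] clk 7.825 F [ 0.9  0.2 -0.3] op 8.2
```

Request:
servo_tool(
  rows=[
    [5,[3,-13,20],[0,0,-7]],
    [5,[5,-13,20],[0,0,-7]],
    [5,[7,-12,20],[0,0,-7]],
    [5,[8,-11,20],[0,0,-7]],
    [5,[9,-10,21],[0,0,-7]],
    [5,[10,-9,20],[0,0,-7]],
    [5,[0,0,0],[0,0,0]],
  ],
)

```text
clock: 8.7
eef_pos: [542.0, -145.2, 148.7]
tcp_rot: [3.142, -0.003, 2.878]
contact_force: [0.1, 0.2, -0.4]
opening: 0.098
```

```bash
python3 plan.py 543 -145.3 132 2.88 2 5;  python3 - <<'E'
from rect import *
f=np.mean([grab_frame("scene").astype(float) for _ in range(6)],0); np.save("f3.npy",f)
s=sense();p=np.array(s["eef_pos"]);print(s["clock"],p,s["tcp_rot"],s["wrist_torque"],s["contact_force"])
u=proj("scene",np.array([[p[0],p[1],95]]))[0].round().astype(int)
tr=lambda P:((proj("scene",np.array(P))-u+20.5)*15).round()
print("tip axis",tr([p-[0,0,38]]),"lugtip",tr([p-[0,0,28.5]-10*np.array([np.cos(2.88),np.sin(2.88),0])]),"hole",tr([[543,-145.3,89]]))
cv2.imwrite("pics/l1.png",np.clip(2*cv2.resize(f[u[1]-20:u[1]+20,u[0]-20:u[0]+20],(600,600),interpolation=cv2.INTER_CUBIC),0,255).astype(np.uint8))
E
```

```text
2 [[5.0, [-0.5, 0.1, 8.4], [0.0, -0.1, 0.0]], [5.0, [-0.6, 0.0, 8.3], [0.0, -0.1, -0.1]]]
[ 542.  -145.2  148.7] [ 3.142e+00 -3.000e-03  2.878e+00] q [-0.26  0.35  1.84  0.    0.95 -1.57] clk 8.7 F [ 0.1  0.2 -0.4] op 8.4
9.0 [ 544.66 -145.98  150.7 ] [3.14 0.   2.88] [-0.04 -0.02 -0.02] [-1.    0.31  0.15]
tip axis [[314. 258.]] lugtip [[277. 257.]] hole [[321. 328.]]
```

View pics/l1.png

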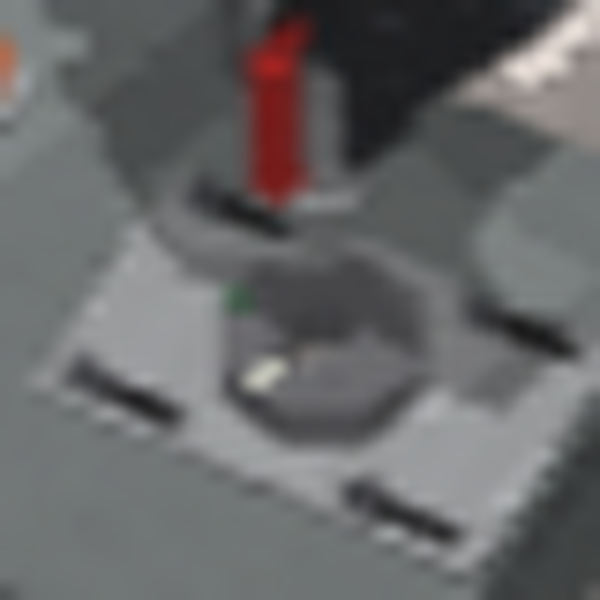

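```bash
cat > st.py <<'E'
from rig import *; import numpy as np
np.set_printoptions(precision=2,suppress=True)
L=[]
for _ in range(4): L.append(sense()); grab_frame("top")
s=sense(); L.append(s)
for k in("eef_pos","tcp_rot","contact_force","wrist_torque"): print(k,np.array([l[k] for l in L]).tolist() if k=="eef_pos" else s[k], np.mean([l[k] for l in L],0))
print(s["clock"])
E
python3 st.py
```

```text
eef_pos [[544.6558191785663, -145.97552846697772, 150.7008622616259], [544.4389612175166, -145.99015778357767, 150.5287876232839], [544.2653124760112, -146.0190505035554, 150.36345756714252], [544.0598935057716, -146.04123694919397, 150.2088176333431], [543.9083233458949, -146.08513143847915, 150.06554892063738]] [ 544.27 -146.02  150.37]
tcp_rot [3.14 0.   2.88] [3.14 0.   2.88]
contact_force [ 0.35 -0.39 -0.48] [-0.13  0.17 -0.27]
wrist_torque [ 0.01 -0.03 -0.02] [ 0.01 -0.   -0.01]
9.2
```

Request:
servo_tool(
  rows=[
    [5,[0,0.5,10],[0,0,0]],
    [5,[0,0,8],[0,0,0]],
    [5,[0,0,2],[0,0,0]],
    [5,[0,0,0],[0,0,0]],
    [5,[0,0,0],[0,0,0]],
    [5,[0,0,0],[0,0,0]],
  ],
)

```text
clock: 9.95
eef_pos: [543.9, -145.7, 130.0]
tcp_rot: [3.142, 0.0, 2.879]
contact_force: [0.7, -0.3, -0.9]
opening: 0.096
```

Request:
servo_tool(
  rows=[
    [5,[0,0,0],[0,0,0]],
  ],
)

```text
clock: 10.07
eef_pos: [543.9, -145.7, 130.0]
tcp_rot: [-3.142, 0.0, 2.879]
contact_force: [0.4, 0.3, -0.7]
opening: 0.096
```

Descend gently in 1 mm steps.

Request:
servo_tool(
  rows=[
    [5,[0.6,0,1],[0,0,0]],
    [5,[0,0,1],[0,0,0]],
    [5,[0,0,1],[0,0,0]],
    [5,[0,0,1],[0,0,0]],
  ],
)

```text
clock: 10.58
eef_pos: [543.2, -145.4, 125.7]
tcp_rot: [3.142, -0.0, 2.879]
contact_force: [-0.2, -0.1, -0.7]
opening: 0.094
```

Request:
servo_tool(
  rows=[
    [5,[0,0,0.5],[0,0,0]],
    [5,[0,0,0.5],[0,0,0]],
    [5,[0,0,0],[0,0,0]],
  ],
)

```text
clock: 10.95
eef_pos: [543.2, -145.5, 124.8]
tcp_rot: [3.142, -0.0, 2.879]
contact_force: [-0.0, 0.2, -1.1]
opening: 0.096
```

Request:
servo_tool(
  rows=[
    [5,[0,0,1],[0,0,0]],
    [5,[0,0,1],[0,0,0]],
    [5,[0,0,0],[0,0,0]],
  ],
)

```text
clock: 11.32
eef_pos: [543.1, -145.4, 122.7]
tcp_rot: [3.142, -0.0, 2.879]
contact_force: [-0.3, -0.4, -0.7]
opening: 0.098
```

Request:
servo_tool(
  rows=[
    [5,[0,0,1],[0,0,0]],
    [5,[0,0,0.5],[0,0,0]],
    [5,[0,0,0],[0,0,0]],
  ],
)

```text
clock: 11.7
eef_pos: [543.2, -145.5, 121.2]
tcp_rot: [3.142, -0.0, 2.879]
contact_force: [0.6, -0.6, -1.0]
opening: 0.094
```

Request:
servo_tool(
  rows=[
    [5,[0,0,0.7],[0,0,0]],
    [5,[0,0,0.5],[0,0,0]],
    [5,[0,0,0.5],[0,0,0]],
    [5,[0,0,0],[0,0,0]],
  ],
)

```text
clock: 12.2
eef_pos: [543.2, -145.5, 119.5]
tcp_rot: [3.142, -0.0, 2.879]
contact_force: [0.9, 0.3, -0.6]
opening: 0.095
```

Request:
servo_tool(
  rows=[
    [5,[0,0,0.5],[0,0,0]],
    [5,[0,0,0.5],[0,0,0]],
    [5,[0,0,0],[0,0,0]],
  ],
)

```text
clock: 12.58
eef_pos: [543.2, -145.5, 118.6]
tcp_rot: [3.142, -0.0, 2.879]
contact_force: [-0.2, 1.0, -0.5]
opening: 0.094
```

Request:
servo_tool(
  rows=[
    [5,[0,0,1],[0,0,0]],
    [5,[0,0,1],[0,0,0]],
    [5,[0,0,1],[0,0,0]],
    [5,[0,0,1],[0,0,0]],
    [5,[0,0,1],[0,0,0]],
  ],
)

```text
clock: 13.2
eef_pos: [543.2, -145.5, 113.5]
tcp_rot: [3.142, 0.0, 2.879]
contact_force: [-0.4, -1.2, -1.2]
opening: 0.097
```

Request:
servo_tool(
  rows=[
    [5,[0,0,1],[0,0,0]],
    [5,[0,0,1],[0,0,0]],
    [5,[0,0,1],[0,0,0]],
    [5,[0,0,1],[0,0,0]],
    [5,[0,0,1],[0,0,0]],
  ],
)

```text
clock: 13.82
eef_pos: [543.2, -145.5, 108.5]
tcp_rot: [-3.142, 0.0, 2.879]
contact_force: [-0.1, 0.1, -0.2]
opening: 0.095
```

Request:
servo_tool(
  rows=[
    [5,[0,0,1],[0,0,0]],
    [5,[0,0,1],[0,0,0]],
    [5,[0,0,1],[0,0,0]],
    [5,[0,0,1],[0,0,0]],
    [5,[0,0,1],[0,0,0]],
    [5,[0,0,1],[0,0,0]],
    [5,[0,0,1],[0,0,0]],
  ],
)

```text
clock: 14.7
eef_pos: [543.2, -145.4, 101.5]
tcp_rot: [3.142, 0.0, 2.879]
contact_force: [1.1, -0.6, 0.1]
opening: 0.099
```

Request:
servo_tool(
  rows=[
    [5,[0,0,1],[0,0,0]],
    [5,[0,0,1],[0,0,0]],
    [5,[0,0,0],[0,0,0]],
  ],
)

```text
clock: 15.08
eef_pos: [543.1, -145.4, 99.5]
tcp_rot: [3.142, -0.0, 2.879]
contact_force: [-0.5, 0.7, -0.2]
opening: 0.099
```

Request:
servo_tool(
  rows=[
    [5,[0,0,0.4],[0,0,0]],
    [5,[0,0,0.4],[0,0,0]],
    [5,[0,0,0],[0,0,0]],
  ],
)

```text
clock: 15.45
eef_pos: [543.2, -145.5, 98.9]
tcp_rot: [3.142, 0.0, 2.879]
contact_force: [-0.7, 0.3, 1.3]
opening: 0.094
```

Request:
servo_tool(
  rows=[
    [5,[0,0,0.3],[0,0,0]],
    [5,[0,0,0],[0,0,0]],
  ],
)

```text
clock: 15.7
eef_pos: [543.2, -145.5, 98.8]
tcp_rot: [3.142, 0.0, 2.879]
contact_force: [-2.5, 0.4, 6.1]
opening: 0.093
```

Request:
servo_tool(
  rows=[
    [5,[0,0,-0.3],[0,0,0]],
    [5,[0,0,0],[0,0,4]],
    [5,[0,0,0],[0,0,4]],
    [5,[0,0,0],[0,0,4]],
    [5,[0,0,0],[0,0,0]],
  ],
)

```text
clock: 16.32
eef_pos: [543.7, -145.2, 98.9]
tcp_rot: [3.141, 0.001, 2.669]
contact_force: [1.1, 3.0, 1.4]
opening: 0.095
```

```bash
python3 -c "
from rig import *;s=sense();print(s['eef_pos'],s['tcp_rot'],s['contact_force'],s['wrist_torque'])"
```

```text
[ 543.65111374 -145.18933189   98.85088081] [3.14087035e+00 6.34085964e-04 2.66943761e+00] [1.09630545 2.9883394  1.41649809] [ 0.56676831 -0.32923852  0.05097007]
```

Request:
servo_tool(
  rows=[
    [5,[0,0,0],[0,0,5]],
    [5,[0,0,0],[0,0,5]],
    [5,[0,0,0],[0,0,5]],
    [5,[0,0,0],[0,0,5]],
    [5,[0,0,0],[0,0,0]],
  ],
)

```text
clock: 16.95
eef_pos: [544.0, -145.2, 98.9]
tcp_rot: [3.14, 0.001, 2.322]
contact_force: [2.6, 2.4, 0.6]
opening: 0.095
```

```bash
cat > q.py <<'E'
from rig import *;import numpy as np
s=sense();print(*[np.round(s[k],3) for k in('eef_pos','tcp_rot','contact_force','wrist_torque','clock')])
E
python3 q.py
```

```text
[ 544.041 -145.201   98.91 ] [3.140e+00 1.000e-03 2.322e+00] [2.58  2.414 0.565] [ 0.711 -0.75   0.097] 16.95
```

Request:
servo_tool(
  rows=[
    [5,[0,0,0],[0,0,5]],
    [5,[0,0,0],[0,0,5]],
    [5,[0,0,0],[0,0,5]],
    [5,[0,0,0],[0,0,5]],
    [5,[0,0,0],[0,0,5]],
    [5,[0,0,0],[0,0,0]],
  ],
)

```text
clock: 17.7
eef_pos: [544.2, -145.4, 98.9]
tcp_rot: [3.14, 0.001, 1.885]
contact_force: [4.4, 2.8, -0.6]
opening: 0.093
```

```bash
python3 q.py
```

```text
[ 544.151 -145.401   98.93 ] [3.140e+00 1.000e-03 1.885e+00] [ 4.409  2.783 -0.629] [ 0.6   -0.808  0.015] 17.7
```

Request:
servo_tool(
  rows=[
    [5,[0,0,0],[0,0,4]],
    [5,[0,0,0],[0,0,4]],
    [5,[0,0,0],[0,0,2]],
    [5,[0,0,0],[0,0,0]],
  ],
)

```text
clock: 18.2
eef_pos: [544.2, -145.5, 98.9]
tcp_rot: [3.14, 0.0, 1.712]
contact_force: [4.3, 2.6, -0.1]
opening: 0.096
```

```bash
python3 q.py
```

```text
[ 544.198 -145.453   98.925] [3.14  0.    1.712] [ 4.255  2.607 -0.069] [ 0.506 -0.885  0.058] 18.2
```

Request:
servo_tool(
  rows=[
    [5,[0,0,0],[0,0,2]],
    [5,[0,0,0],[0,0,1.5]],
    [5,[0,0,0],[0,0,0]],
  ],
)

```text
clock: 18.58
eef_pos: [544.2, -145.5, 98.9]
tcp_rot: [3.14, 0.0, 1.651]
contact_force: [4.7, 2.1, -0.2]
opening: 0.097
```

```bash
python3 q.py
```

```text
[ 544.205 -145.49    98.938] [3.14  0.    1.651] [ 4.691  2.065 -0.197] [ 0.544 -0.858  0.052] 18.575
```

Request:
servo_tool(
  rows=[
    [5,[0,0,0],[0,0,1.5]],
    [5,[0,0,0],[0,0,0]],
  ],
)

```text
clock: 18.82
eef_pos: [544.2, -145.5, 98.9]
tcp_rot: [3.14, 0.0, 1.625]
contact_force: [3.9, 3.1, -1.6]
opening: 0.097
```

Request:
servo_tool(
  rows=[
    [5,[0,0,0],[0,0,1.5]],
    [5,[0,0,0],[0,0,0]],
  ],
)

```text
clock: 19.08
eef_pos: [544.2, -145.5, 98.9]
tcp_rot: [3.14, 0.0, 1.598]
contact_force: [4.0, 2.7, -0.3]
opening: 0.098
```

```bash
python3 q.py
```

```text
[ 544.193 -145.512   98.928] [3.14  0.    1.598] [ 4.013  2.74  -0.28 ] [ 0.502 -0.858  0.024] 19.075
```

Request:
servo_tool(
  rows=[
    [5,[0,0,0],[0,0,1.5]],
    [5,[0,0,0],[0,0,0]],
  ],
)

```text
clock: 19.32
eef_pos: [544.2, -145.5, 98.9]
tcp_rot: [3.14, 0.0, 1.572]
contact_force: [4.4, 2.2, -0.6]
opening: 0.097
```

```bash
python3 q.py
```

```text
[ 544.211 -145.528   98.949] [3.14  0.    1.572] [ 4.439  2.239 -0.592] [ 0.467 -0.867  0.102] 19.325
```

Request:
servo_tool(
  rows=[
    [5,[0,0,0],[0,0,1.2]],
    [5,[0,0,0],[0,0,0]],
  ],
)

```text
clock: 19.58
eef_pos: [544.2, -145.5, 98.9]
tcp_rot: [3.14, 0.0, 1.551]
contact_force: [4.8, 2.6, 0.1]
opening: 0.094
```

Request:
servo_tool(
  rows=[
    [5,[0,0,0],[0,0,1.2]],
    [5,[0,0,0],[0,0,0]],
  ],
)

```text
clock: 19.82
eef_pos: [544.2, -145.5, 98.9]
tcp_rot: [3.14, 0.0, 1.53]
contact_force: [4.2, 2.7, -1.1]
opening: 0.093
```

```bash
python3 q.py
```

```text
[ 544.219 -145.527   98.93 ] [3.14 0.   1.53] [ 4.152  2.651 -1.111] [ 0.456 -0.865  0.06 ] 19.825
```

Request:
servo_tool(
  rows=[
    [5,[0,0,0],[0,0,1.2]],
    [5,[0,0,0],[0,0,0]],
  ],
)

```text
clock: 20.08
eef_pos: [544.2, -145.5, 98.9]
tcp_rot: [3.14, 0.0, 1.509]
contact_force: [4.3, 1.4, -1.1]
opening: 0.099
```

```bash
python3 q.py
```

```text
[ 544.225 -145.543   98.931] [3.14  0.    1.509] [ 4.303  1.366 -1.106] [ 0.51  -0.883  0.055] 20.075
```

Request:
servo_tool(
  rows=[
    [5,[0,0,0],[0,0,1.2]],
    [5,[0,0,0],[0,0,0]],
  ],
)

```text
clock: 20.32
eef_pos: [544.3, -145.6, 98.9]
tcp_rot: [3.139, 0.0, 1.489]
contact_force: [4.9, 2.6, -1.5]
opening: 0.096
```

```bash
python3 q.py
```

```text
[ 544.333 -145.558   98.946] [3.139 0.    1.489] [ 4.941  2.568 -1.46 ] [ 0.443 -0.963  0.036] 20.325
```

Request:
servo_tool(
  rows=[
    [5,[0,0,0],[0,0,1.2]],
    [5,[0,0,0],[0,0,0]],
  ],
)

```text
clock: 20.58
eef_pos: [544.4, -145.5, 99.0]
tcp_rot: [3.139, 0.0, 1.468]
contact_force: [4.7, 3.4, -1.1]
opening: 0.096
```

```bash
python3 q.py;  python3 - <<'E'
from rect import *
f=np.mean([grab_frame("scene").astype(float) for _ in range(6)],0); np.save("f4.npy",f)
k=rect("scene",f,544,-145,89,33.3,9)
cv2.imwrite("pics/t1.png",np.clip(k*2.3,0,255).astype(np.uint8))
E
python3 q.py
```

```text
[ 544.443 -145.523   98.975] [3.139 0.    1.468] [ 4.657  3.369 -1.081] [ 0.563 -1.028  0.034] 20.575
[ 544.44  -145.538   98.974] [3.139 0.    1.468] [ 6.13   2.222 -0.822] [ 0.479 -1.045  0.033] 20.875
```

View pics/t1.png

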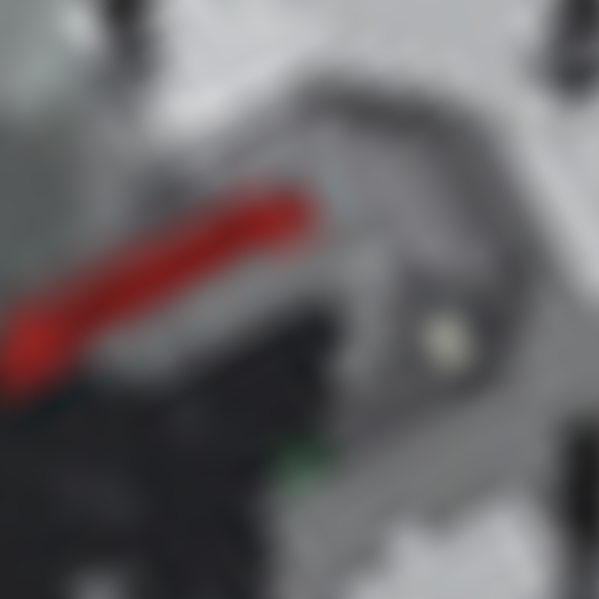

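Request:
servo_tool(
  rows=[
    [5,[0,0,0],[0,0,1.5]],
    [5,[0,0,0],[0,0,0]],
  ],
)

```text
clock: 21.12
eef_pos: [544.6, -145.5, 99.0]
tcp_rot: [3.139, -0.0, 1.441]
contact_force: [5.8, 3.0, -1.7]
opening: 0.094
```

```bash
python3 q.py
```

```text
[ 544.589 -145.522   98.993] [ 3.139 -0.     1.441] [ 5.823  3.029 -1.66 ] [ 0.557 -1.151  0.062] 21.125
```

Request:
servo_tool(
  rows=[
    [5,[0,0,0],[0,0,1.5]],
    [5,[0,0,0],[0,0,0]],
  ],
)

```text
clock: 21.38
eef_pos: [544.7, -145.5, 99.0]
tcp_rot: [3.138, -0.0, 1.415]
contact_force: [6.8, 2.5, -2.3]
opening: 0.096
```

```bash
python3 q.py
```

```text
[ 544.731 -145.516   99.   ] [ 3.138 -0.     1.415] [ 6.831  2.491 -2.253] [ 0.645 -1.245  0.113] 21.375
```

Request:
servo_tool(
  rows=[
    [5,[0,0,0],[0,0,1.5]],
    [5,[0,0,0],[0,0,0]],
  ],
)

```text
clock: 21.62
eef_pos: [544.9, -145.5, 99.0]
tcp_rot: [3.138, -0.0, 1.389]
contact_force: [6.1, 3.1, -2.5]
opening: 0.096
```

```bash
python3 q.py
```

```text
[ 544.87  -145.458   99.015] [ 3.138 -0.     1.389] [ 6.083  3.144 -2.48 ] [ 0.593 -1.299  0.077] 21.625
```

Request:
servo_tool(
  rows=[
    [5,[0,0,0],[0,0,-5]],
    [5,[0,0,0],[0,0,-5]],
    [5,[0,0,0],[0,0,-5]],
    [5,[0,0,0],[0,0,-5]],
    [5,[0,0,0],[0,0,0]],
  ],
)

```text
clock: 22.25
eef_pos: [543.1, -145.4, 98.8]
tcp_rot: [-3.141, -0.0, 1.737]
contact_force: [0.8, 2.9, 3.2]
opening: 0.096
```

```bash
python3 q.py
```

```text
[ 543.107 -145.407   98.85 ] [-3.141 -0.     1.737] [0.837 2.93  3.161] [ 0.532 -0.111  0.051] 22.25
```

Request:
servo_tool(
  rows=[
    [5,[0,0,0],[0,0,-5]],
    [5,[0,0,0],[0,0,-5]],
    [5,[0,0,0],[0,0,-5]],
    [5,[0,0,0],[0,0,-5]],
    [5,[0,0,0],[0,0,-5]],
    [5,[0,0,0],[0,0,-5]],
    [5,[0,0,0],[0,0,0]],
  ],
)

```text
clock: 23.12
eef_pos: [542.4, -145.7, 98.8]
tcp_rot: [-3.14, -0.001, 2.26]
contact_force: [-2.5, 0.9, 5.7]
opening: 0.097
```

```bash
python3 q.py
```

```text
[ 542.427 -145.683   98.805] [-3.14e+00 -1.00e-03  2.26e+00] [-2.482  0.869  5.656] [ 0.095  0.398 -0.045] 23.125
```

Request:
servo_tool(
  rows=[
    [5,[0,0,0],[0,0,-5]],
    [5,[0,0,0],[0,0,-5]],
    [5,[0,0,0],[0,0,-5]],
    [5,[0,0,0],[0,0,-5]],
    [5,[0,0,0],[0,0,-5]],
    [5,[0,0,0],[0,0,-5]],
    [5,[0,0,0],[0,0,0]],
  ],
)

```text
clock: 24.0
eef_pos: [542.6, -146.4, 98.8]
tcp_rot: [-3.14, -0.001, 2.782]
contact_force: [-2.7, -5.9, 4.8]
opening: 0.096
```

```bash
python3 q.py
```

```text
[ 542.583 -146.364   98.819] [-3.140e+00 -1.000e-03  2.782e+00] [-2.703 -5.898  4.766] [-0.987  0.598 -0.014] 24.0
```

Now finish in fine steps to the home stop.

Request:
servo_tool(
  rows=[
    [5,[0,0,-0.2],[0,0,-3]],
    [5,[0,0,0],[0,0,-2]],
    [5,[0,0,0],[0,0,0]],
  ],
)

```text
clock: 24.38
eef_pos: [542.7, -146.4, 98.9]
tcp_rot: [-3.14, -0.0, 2.868]
contact_force: [-0.9, -5.5, 2.4]
opening: 0.094
```

```bash
python3 q.py
```

```text
[ 542.75  -146.359   98.888] [-3.14  -0.     2.868] [-0.92  -5.545  2.42 ] [-1.008  0.39  -0.017] 24.375
```

Request:
servo_tool(
  rows=[
    [5,[0,0,0],[0,0,-1.5]],
    [5,[0,0,0],[0,0,-1.5]],
    [5,[0,0,0],[0,0,0]],
  ],
)

```text
clock: 24.75
eef_pos: [542.8, -146.4, 98.9]
tcp_rot: [-3.14, -0.0, 2.92]
contact_force: [-1.2, -5.7, 2.3]
opening: 0.099
```

```bash
python3 q.py
```

```text
[ 542.806 -146.389   98.864] [-3.14 -0.    2.92] [-1.155 -5.695  2.283] [-0.961  0.331 -0.033] 24.75
```

Request:
servo_tool(
  rows=[
    [5,[0,0,0],[0,0,-1.5]],
    [5,[0,0,0],[0,0,-1.5]],
    [5,[0,0,0],[0,0,0]],
  ],
)

```text
clock: 25.12
eef_pos: [542.8, -146.4, 98.9]
tcp_rot: [-3.14, -0.0, 2.973]
contact_force: [-1.7, -6.0, 3.1]
opening: 0.096
```

```bash
python3 q.py
```

```text
[ 542.836 -146.355   98.867] [-3.14  -0.     2.973] [-1.665 -5.969  3.091] [-1.052  0.295 -0.074] 25.125
```

Request:
servo_tool(
  rows=[
    [5,[0,0,0],[0,0,-1.5]],
    [5,[0,0,0],[0,0,-1.5]],
    [5,[0,0,0],[0,0,0]],
  ],
)

```text
clock: 25.5
eef_pos: [542.9, -146.4, 98.9]
tcp_rot: [-3.14, -0.0, 3.025]
contact_force: [-1.3, -5.5, 1.8]
opening: 0.096
```

```bash
python3 q.py
```

```text
[ 542.889 -146.415   98.868] [-3.14  -0.     3.025] [-1.307 -5.46   1.825] [-1.052  0.297 -0.019] 25.5
```

Request:
servo_tool(
  rows=[
    [5,[0,0,0],[0,0,-1.5]],
    [5,[0,0,0],[0,0,-1.5]],
    [5,[0,0,0],[0,0,0]],
  ],
)

```text
clock: 25.88
eef_pos: [542.9, -146.4, 98.9]
tcp_rot: [-3.14, -0.0, 3.077]
contact_force: [-2.0, -5.3, 2.7]
opening: 0.098
```

```bash
python3 q.py; python3 - <<'E'
from rect import *
f=np.mean([grab_frame("scene").astype(float) for _ in range(6)],0); np.save("f5.npy",f)
k=rect("scene",f,544,-145,89,33.3,9)
cv2.imwrite("pics/t2.png",np.clip(k*2.3,0,255).astype(np.uint8))
E
```

```text
[ 542.916 -146.417   98.883] [-3.14  -0.     3.077] [-1.993 -5.341  2.658] [-1.028  0.236 -0.028] 25.875
```

View pics/t2.png

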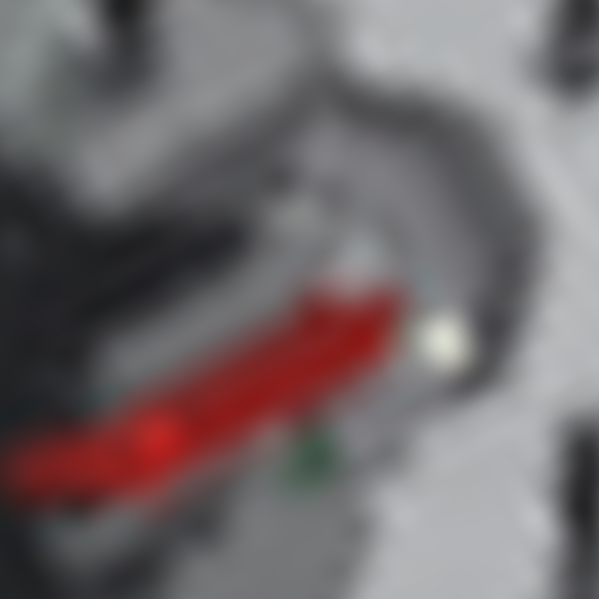

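Request:
servo_tool(
  rows=[
    [5,[0,0,0],[0,0,-1.5]],
    [5,[0,0,0],[0,0,-1.5]],
    [5,[0,0,0],[0,0,0]],
  ],
)

```text
clock: 26.55
eef_pos: [543.0, -146.7, 98.9]
tcp_rot: [-3.14, -0.0, 3.13]
contact_force: [-1.3, -7.2, 2.2]
opening: 0.098
```

```bash
python3 q.py
```

```text
[ 542.971 -146.681   98.905] [-3.14 -0.    3.13] [-1.342 -7.177  2.166] [-1.411  0.297 -0.045] 26.55
```

Request:
servo_tool(
  rows=[
    [5,[0,0,0],[0,0,-1.5]],
    [5,[0,0,0],[0,0,-1.5]],
    [5,[0,0,0],[0,0,0]],
  ],
)

```text
clock: 26.92
eef_pos: [542.9, -146.9, 98.9]
tcp_rot: [-3.139, -0.001, -3.101]
contact_force: [-2.1, -7.5, 1.6]
opening: 0.097
```

```bash
python3 q.py
```

```text
[ 542.872 -146.896   98.897] [-3.139e+00 -1.000e-03 -3.101e+00] [-2.074 -7.546  1.575] [-1.619  0.334 -0.084] 26.925
```

Request:
servo_tool(
  rows=[
    [5,[0,0,0],[0,0,5]],
    [5,[0,0,0],[0,0,5]],
    [5,[0,0,0],[0,0,5]],
    [5,[0,0,0],[0,0,0.8]],
    [5,[0,0,0],[0,0,0]],
  ],
)

```text
clock: 27.55
eef_pos: [543.0, -145.5, 98.8]
tcp_rot: [-3.141, -0.0, 2.909]
contact_force: [-0.8, -1.2, 1.2]
opening: 0.096
```

```bash
python3 q.py
```

```text
[ 543.017 -145.516   98.848] [-3.141 -0.     2.909] [-0.767 -1.192  1.175] [-0.141  0.08  -0.021] 27.55
```

Request:
servo_tool(
  rows=[
    [5,[0,0,-0.7],[0,0,0]],
    [5,[0,0,-0.7],[0,0,0]],
    [5,[0,0,-0.7],[0,0,0]],
    [5,[0,0,0],[0,0,0]],
  ],
)

```text
clock: 28.05
eef_pos: [543.2, -145.4, 101.1]
tcp_rot: [3.142, 0.0, 2.908]
contact_force: [-0.4, -0.5, -0.4]
opening: 0.095
```

Request:
servo_tool(
  rows=[
    [5,[0,0,-1],[0,0,0]],
    [5,[0,0,-1],[0,0,0]],
    [5,[0,0,0],[0,0,0]],
  ],
)

```text
clock: 28.42
eef_pos: [543.3, -145.5, 103.2]
tcp_rot: [-3.142, 0.0, 2.908]
contact_force: [0.3, -0.6, -0.4]
opening: 0.095
```

Request:
servo_tool(
  rows=[
    [5,[0,0,-1.5],[0,0,0]],
    [5,[0,0,-1.5],[0,0,0]],
    [5,[0,0,-1.5],[0,0,0]],
    [5,[0,0,-1.5],[0,0,0]],
    [5,[0,0,-1.5],[0,0,0]],
  ],
)

```text
clock: 29.05
eef_pos: [543.2, -145.5, 110.7]
tcp_rot: [-3.142, 0.0, 2.908]
contact_force: [0.1, 0.9, 0.1]
opening: 0.092
```

Request:
servo_tool(
  rows=[
    [5,[0,0,-2],[0,0,0]],
    [5,[0,0,-2],[0,0,0]],
    [5,[0,0,-2],[0,0,0]],
    [5,[0,0,-2],[0,0,0]],
  ],
)

```text
clock: 29.55
eef_pos: [543.2, -145.4, 118.7]
tcp_rot: [3.142, 0.0, 2.908]
contact_force: [0.9, 0.1, -0.8]
opening: 0.097
```

Request:
servo_tool(
  rows=[
    [5,[0,0,-3],[0,0,0]],
    [5,[0,0,-4],[0,0,0]],
    [5,[0,0,-5],[0,0,0]],
    [5,[0,0,-10],[0,0,0]],
    [5,[0,0,-20],[0,0,0]],
    [5,[0,0,-30],[0,0,0]],
    [5,[0,0,-40],[0,0,0]],
  ],
)

```text
clock: 30.42
eef_pos: [542.6, -145.3, 231.5]
tcp_rot: [3.142, -0.001, 2.908]
contact_force: [0.9, -0.3, -1.0]
opening: 0.096
```

```bash
python3 plan.py 542.5 172.4 200 2.146 7 5 0; python3 - <<'E'
from rect import *
f=np.mean([grab_frame("scene").astype(float) for _ in range(4)],0); np.save("f6.npy",f)
u=proj("scene",np.array([[544,-145,95]]))[0].round().astype(int)
k=rect("scene",f,544,-145,89,33.3,9)
cv2.imwrite("pics/t3.png",np.hstack([np.clip(k*2.3,0,255)[:,:400],]).astype(np.uint8)) if 0 else cv2.imwrite("pics/t3.png",np.clip(k*2.3,0,255).astype(np.uint8))
E
```

```text
7 [[5.0, [11.0, 44.0, 5.0], [0.0, 0.0, 6.2]], [5.0, [15.0, 43.0, 4.0], [0.0, 0.0, 6.3]], [5.0, [20.0, 41.0, 5.0], [0.0, 0.0, 6.2]], [5.0, [24.0, 38.0, 4.0], [0.0, 0.0, 6.3]], [5.0, [28.0, 36.0, 5.0], [0.0, 0.0, 6.2]], [5.0, [32.0, 32.0, 4.0], [0.0, -0.1, 6.2]], [5.0, [35.0, 29.0, 5.0], [0.0, 0.0, 6.3]]]
[ 542.6 -145.3  231.5] [ 3.142e+00 -1.000e-03  2.908e+00] q [-0.26  0.26  1.77  0.    1.12 -1.6 ] clk 30.425 F [ 0.9 -0.3 -1. ] op 8.2
```

View pics/t3.png

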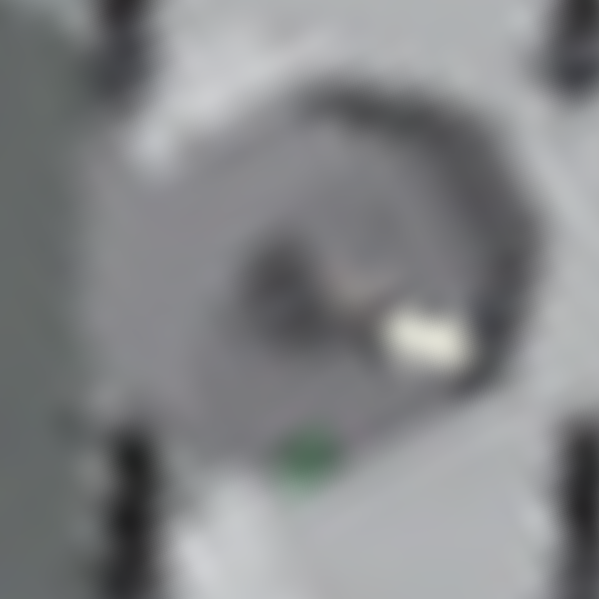

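Request:
servo_tool(
  rows=[
    [5,[11,44,5],[0,0,6.2]],
    [5,[15,43,4],[0,0,6.3]],
    [5,[20,41,5],[0,0,6.2]],
    [5,[24,38,4],[0,0,6.3]],
    [5,[28,36,5],[0,0,6.2]],
    [5,[32,32,4],[0,0,6.2]],
    [5,[35,29,5],[0,0,6.3]],
    [5,[0,0,0],[0,0,0]],
  ],
)

```text
clock: 31.62
eef_pos: [541.9, 174.6, 196.9]
tcp_rot: [-3.139, -0.001, 2.148]
contact_force: [0.4, -1.4, -1.1]
opening: 0.095
```

Request:
servo_tool(
  rows=[
    [5,[0,0,30],[0,0,0]],
    [5,[0,0,30],[0,0,0]],
    [5,[0,0,30],[0,0,0]],
    [5,[0,0,10],[0,0,0]],
    [5,[0,0,0],[0,0,0]],
    [5,[0,0,0],[0,0,0]],
    [5,[0,0,0],[0,0,0]],
    [5,[0,0,0],[0,0,0]],
  ],
)

```text
clock: 32.62
eef_pos: [543.4, 172.4, 99.3]
tcp_rot: [3.14, 0.0, 2.146]
contact_force: [-0.2, 1.1, -0.8]
opening: 0.095
```

```bash
python3 st.py; python3 plan.py 542.5 172.4 92 2.146 1 5
```

```text
eef_pos [[543.4171445963754, 172.43509358901468, 99.30487229229436], [543.3206389949355, 172.39341820110818, 99.1203318043178], [543.2479399894165, 172.40889304539368, 99.01328649406399], [543.1522896833159, 172.36629303549137, 98.8648046598482], [543.1156031923318, 172.3814194764077, 98.78382168973452]] [543.25 172.4   99.02]
tcp_rot [3.14 0.   2.15] [3.14 0.   2.15]
contact_force [-0.44 -1.18 -0.97] [ 0.12  0.2  -0.76]
wrist_torque [-0.02 -0.04  0.03] [ 0.01 -0.    0.01]
32.825
1 [[5.0, [0.4, -0.5, 6.8], [0.0, 0.0, 0.0]]]
[543.1 172.4  98.8] [3.141 0.    2.146] q [ 0.3   0.43  1.86  0.    0.85 -0.27] clk 32.825 F [-0.4 -1.2 -1. ] op 8.1
```

Request:
servo_tool(
  rows=[
    [5,[0.2,-0.3,5],[0,0,0]],
    [5,[0,0,5],[0,0,0]],
    [5,[0,0,5],[0,0,0]],
    [5,[0,0,5],[0,0,0]],
    [5,[0,0,2],[0,0,0]],
    [5,[0,0,2],[0,0,0]],
    [5,[0,0,2],[0,0,0]],
  ],
)

```text
clock: 33.7
eef_pos: [542.8, 172.3, 72.6]
tcp_rot: [3.141, 0.0, 2.146]
contact_force: [-0.1, -0.2, -1.0]
opening: 0.097
```

Request:
servo_tool(
  rows=[
    [5,[0,0,3],[0,0,0]],
    [5,[0,0,3],[0,0,0]],
    [5,[0,0,3],[0,0,0]],
    [5,[0,0,3],[0,0,0]],
  ],
)

```text
clock: 34.2
eef_pos: [542.6, 172.3, 60.3]
tcp_rot: [-3.141, -0.0, 2.146]
contact_force: [0.1, -0.7, -0.5]
opening: 0.096
```

Request:
servo_tool(
  rows=[
    [5,[0,0,3],[0,0,0]],
    [5,[0,0,2],[0,0,0]],
    [5,[0,0,2],[0,0,0]],
    [5,[0,0,1],[0,0,0]],
    [5,[0,0,0],[0,0,0]],
  ],
)

```text
clock: 34.83
eef_pos: [542.6, 172.3, 52.5]
tcp_rot: [-3.141, -0.0, 2.146]
contact_force: [0.1, 0.1, -0.4]
opening: 0.096
```

Request:
servo_tool(
  rows=[
    [5,[0,0,1],[0,0,0]],
    [5,[0,0,1],[0,0,0]],
    [5,[0,0,0.3],[0,0,0]],
    [5,[0,0,0],[0,0,0]],
  ],
)

```text
clock: 35.33
eef_pos: [542.7, 172.3, 50.3]
tcp_rot: [-3.142, -0.0, 2.146]
contact_force: [0.3, 0.2, -1.1]
opening: 0.099
```

Request:
servo_tool(
  rows=[
    [5,[0,0,0.3],[0,0,0]],
    [5,[0,0,0.3],[0,0,0]],
    [5,[0,0,0],[0,0,0]],
  ],
)

```text
clock: 35.7
eef_pos: [542.7, 172.3, 49.9]
tcp_rot: [3.141, 0.0, 2.146]
contact_force: [0.2, -0.3, 2.7]
opening: 0.095
```

Collar is seated (2.7 N). Release and retreat upward.

Request:
servo_tool(
  rows=[
    [12,[0,0,0],[0,0,0]],
    [16,[0,0,0],[0,0,0]],
    [30,[0,0,0],[0,0,0]],
    [45,[0,0,0],[0,0,0]],
    [45,[0,0,-3],[0,0,0]],
    [45,[0,0,-15],[0,0,0]],
    [45,[0,0,-40],[0,0,0]],
    [45,[0,0,-60],[0,0,0]],
  ],
  force=20,
)

```text
clock: 36.7
eef_pos: [541.7, 172.0, 168.6]
tcp_rot: [-3.139, -0.001, 2.146]
contact_force: [0.4, -0.0, 0.3]
opening: 0.526
```

Request:
servo_tool(
  rows=[
    [45,[45,0,-20],[0,0,0]],
    [45,[30,30,0],[0,0,0]],
    [45,[0,60,0],[0,0,0]],
    [45,[0,60,0],[0,0,0]],
    [45,[0,0,0],[0,0,0]],
    [45,[0,0,0],[0,0,0]],
  ],
)

```text
clock: 37.45
eef_pos: [627.3, 316.5, 187.9]
tcp_rot: [-3.141, -0.0, 2.146]
contact_force: [-0.3, -0.5, 0.8]
opening: 0.528
```

```bash
python3 q.py; python3 - <<'E'
from rect import *
ims=[];f0=np.load("fr.npz")
for c in("scene","top"):
    f=np.mean([grab_frame(c).astype(float) for _ in range(4)],0)
    u=proj(c,np.array([[515,208,40]]))[0].round().astype(int)
    for g in(f0[c],f): ims.append(np.clip(1.8*cv2.resize(g[u[1]-28:u[1]+28,u[0]-37:u[0]+37],(400,300),interpolation=cv2.INTER_CUBIC),0,255))
cv2.imwrite("pics/end.png",np.vstack([np.hstack(ims[:2]),np.hstack(ims[2:])]).astype(np.uint8))
E
```

```text
[627.274 316.511 187.901] [-3.141 -0.     2.146] [-0.297 -0.54   0.82 ] [-0.008  0.036 -0.013] 37.45
```

View pics/end.png

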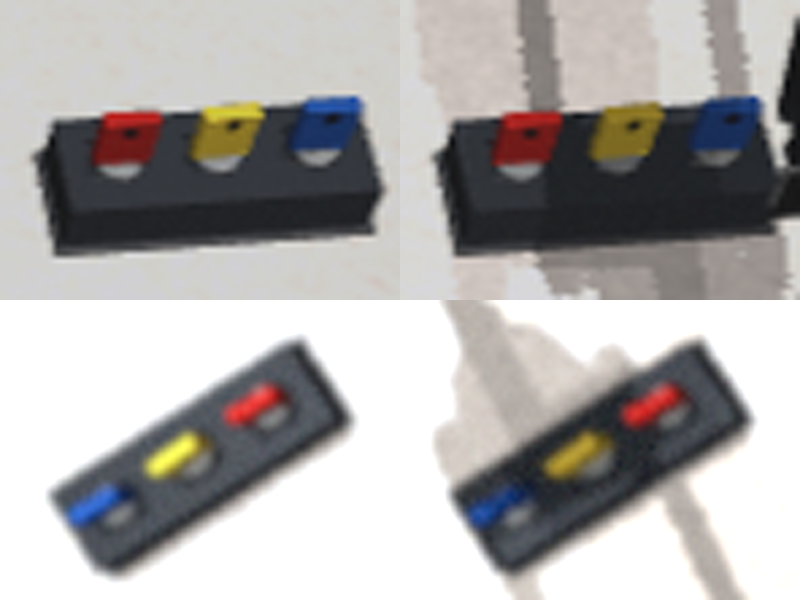

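The before (left) and after (right) crops match. The red key stands in its own place with its collar down on the block, at about (530,135) in the scene crop, and the yellow and blue keys have not moved.

```bash
python3 -c "
from rig import *;print(sign_off())"
```

```text
the job is handed in; nothing more can be done
None
```

The job is done and handed in at about 38 s of the 72 s allowed. The red key went fully into the lock, turned clockwise to its stop and back home, came out, and is back down in its own place in the stand.

- **Insertion:** the key slid in with no resistance, and the collar met the lock head at about 6 N with the gripper at the expected height.
- **Turning:** I found both stops by feel. At each end the side force climbed from about 4–6 N to about 7 N and the tool began to shift sideways. The stops were about 1.58 rad apart, which fits the 1.22 rad of rotor travel plus 0.2 rad of play and some give in the arm.
- **Forces:** forces I read between steps stayed under about 10 N, and pulling the key out took no measurable force.
- **Final checks:** after I pulled the key out, the picture showed the white pointer back on the home mark. The key seated in the stand at the same height I gripped it from, with about 3 N of contact. Before and after pictures of the stand match, with the blue and yellow keys unmoved.
- **Not confirmed by eye:** the gripper hid the pointer at the green mark, so reaching the clockwise stop rests on the force readings and the angles. I compared before and after pictures only around the stand, not for the other things on the bench.

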